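# Tip the counted coins into the coin well

## Task

Take the till key out of the coin tray and lay it on the black notebook, then press the tray's rubber pad down until the tray clicks into its catch and stays tipped on its own, so that all six coins slide down into the coin well. Push only as hard as the catch needs, never bearing on the tray or its stop with more than 15 N. Leave the bell, the price card by the till, the pen and the teaspoon where they are.

Things in the scene. Friction and masses are not known exactly. Their poses are not given: they have to be found in the camera images.
- coin_unit: Coin tipping unit on the counter, 112 x 252 mm and 110 high: grey steel base, bare steel tray pivoted between two cheeks, black coin well under the tray's open end. It stands fast. Origin on the counter under the pivot; +y points along the tray from open to closed end (roughly the robot's left), +x away from the robot, z up. The pivot runs along x, 85 mm up.
- tray (a joint): Tilt of the tray, rad: 0 = level on its rear block; grows as the open (-y) end goes down. A weight under the closed end swings it back to level (2 to 4 N at the press pad) unless the catch holds it.
- press_pad (a point): Centre of the top of the ribbed black rubber press pad, 44 (x) by 26 (y) mm, in the middle of the bar over the tray's open end; 78 mm to the -y side of the pivot and 25 mm above it when level. Moves with the tray: from level to caught it goes down 34 to 53 mm and less than 5 mm sideways. Coins pass under the bar (13 mm gap).
- coin_well (a point): Centre of the inner floor of the open black coin well, 11 mm above the counter; axes as the unit's. Inside it is 86 mm (x) by 87 mm (y), its walls reach 29 mm above this floor, at the outer end 63 mm.
- till_key: The till key, lying on the tray's floor behind the coins: a black plastic bow 24 (x) x 22 (y) x 9 mm high with a steel blade 31 mm long and 7 wide that points to its -x. Origin in the centre of the bow's underside, z up. 20 g. Grip the bow across its 22 mm.
- notebook_1: Black spiral order pad lying left of the unit, 120 (x) x 80 (y) mm, loose, 150 g. Origin in the middle of its underside; its cover is at 12 mm height and spans x +-59 mm, y -39 to +34 mm.
- coin_1: Two-metal coin, 28 mm across, 2.5 mm thick, 12 g, flat on the tray's floor at the start. Origin in the centre of its underside. Six alike.
- coin_2: Two-metal coin, 28 mm across, 2.5 mm thick, 12 g, flat on the tray's floor at the start. Origin in the centre of its underside.
- coin_3: Two-metal coin, 28 mm across, 2.5 mm thick, 12 g, flat on the tray's floor at the start. Origin in the centre of its underside.
- coin_4: Two-metal coin, 28 mm across, 2.5 mm thick, 12 g, flat on the tray's floor at the start. Origin in the centre of its underside.
- coin_5: Two-metal coin, 28 mm across, 2.5 mm thick, 12 g, flat on the tray's floor at the start. Origin in the centre of its underside.
- coin_6: Two-metal coin, 28 mm across, 2.5 mm thick, 12 g, flat on the tray's floor at the start. Origin in the centre of its underside.
- counter_bell: Call bell, steel dome on a black foot, 76 mm wide, 56 high; a bystander right of the unit, near the counter's end.
- price_card_a: Folded cream price card, 44 x 70 x 54 mm, 15 g; a bystander left of the unit, toward the till.
- pen_1: White and blue pen, 145 mm long, 9 high; a bystander on the counter between the unit and the notebook.
- teaspoon_1: Steel teaspoon, 130 mm long; a bystander left of the notebook.
- tray_floor (a point): Centre of the tray's floor (top face, level 88 mm above the counter at the start); axes as the unit's, it tilts with the tray. Inside, the tray is 76 mm across (x) and reaches 95 mm to either side (y); its walls stand 13 mm above the floor. The cheeks stand outside the walls at the pivot, 46 mm from the middle, up to 109 mm over the counter.
- catch_pin (a point): Tip of the steel pin on the tray's robot-side wall. Going down it meets a spring bolt: 5 to 10 N at the pad force it past, the bolt snaps over it and then holds the tray. The bolt's bracket is set higher or lower each day: it catches somewhere from 0.42 to 0.66 rad (unmeasured, to be felt). Some 2 to 3 mm of pad travel further the pin meets a solid stop and the force climbs steeply.
Mind the look-alikes: they are no part of the job. There is more than one size of the notebook_1; the job needs the larger.

How it is judged:
By the outcome, as a careful person would: the job done as asked, in the order asked, and still so for the second after the job is handed in, with the robot touching nothing.
It also fails if it takes over 72 s, if anything falls off the work surface, if the arm or the gripper's body presses on something with over 40 N, if the wrist force passes 120 N, or if a joint passes its speed limit or range.

## Robot

A 6-joint arm with a two-finger parallel gripper is mounted at the origin on a cart in front of the work surface, level with it; the furniture and walls round the work are solid. World frame = base frame: x ahead of the robot, y to its left, z up, the work surface at z = 0. Lengths are in mm, angles in degrees, forces in N, time in s.
With the tool pointing down it reaches from about 300 to 850 mm from the base axis. Payload 4.2 kg.
Tool frame: the origin (TCP) lies at the very end of the fingers, on their centre line; the grasp point (between the pads) lies 19 mm behind it (env.grip_point_offset is the distance from the TCP to the grasp point, in mm); z points along the fingers, y is the line along which they close (so a half turn about z gives the same grasp; the last joint's range is limited). The gripper opens to 91 mm and grips with 3 to 60 N. Pads are 32 mm wide; open, the fingers measure 118 mm over their backs; the gripper's body (76 mm by 178 mm) begins 60 mm behind the grasp point.
Start: joints at [72.88, 18.312, 89.639, -0, 72.044, -1.146], TCP at [158.243, 552.813, 213.976] pointing down, gripper open.
Joint ranges: [-177.97, 177.97], [-48.28, 115.42], [12.27, 149.76], [-77.06, 257.06], [2.81, 150.46], [-146.56, 146.56]. Speed limits (degrees/s): [147.25, 147.25, 180, 180, 180, 180].

## Interface

Orientations are given as [roll, pitch, yaw] about the fixed x, y, z axes, in that order (R = Rz(yaw) Ry(pitch) Rx(roll)).
In Python, from workcell import env gives the robot as it stands. The module is installed in compiled form; this text tells all that it offers.
- The arm moves only by the tool arm_command, never from a script. Its argument "rows" is a list of rows, each an object with "delta_pos": the shift along the tool's x, y, z in mm, a list of three; "roll": the turn about the tool's z in units of 5 degrees (1.0 is 5 degrees); "jaw": the opening in per cent of the stroke, from 0 (shut) to 100 (fully open). A call has 1 to 20 rows; each row is the pose to reach, as a shift and turn from the pose commanded when the call began, along the tool's axes at that moment; what a row does not reach only later rows make up. A row lasts 1/12 s, in which the tool goes at most 41.7 mm and 7.16 degrees, less where a joint would pass 70% of its speed; a pose out of reach is approached as far as the arm can. A call with a gripper value outside its range is refused whole. The fingers move at their own pace and stop on an object; "squeeze" is the grip in N (left out, the last holds). Time passes only in rows, so rows that repeat a pose let the fingers close. It gives the time, the measured TCP pose, the force, the opening and the grip force at its end, in the units of the state.
- env.state(): the state, without advancing time (a new reading comes with each control period).
- env.grab_frame(name): name is "side" or "top"; returns a dict with "img" (480x640x3 uint8, blue, green, red), "z_map" (480x640 float32, mm along the optical axis (not along the pixel's ray), 0 where there is no reading), "fov_y" (degrees; the focal length in pixels is half the picture's height over the tangent of half this angle, whatever the lens; pixels are square), "cx", "cy" (the principal point, pixels), "dist" ([k1, k2, p1, p2, k3] as OpenCV has them; the pictures are not rectified), "R" (3x3) and "t" (3): a world point X has camera coordinates R X + t. Camera axes: x right, y down, z forward; pixel columns grow to the right and rows downward; lengths in mm; the calibration is good to about 2 mm. A picture is of the moment at which its call begins.
- env.job_done(): hands the job in; it is judged then, once.
The state is a dict: "time_s": time; "qpos": joint angles; "qvel": joint speeds; "effort": joint torques, N m; "ee_pos": TCP position; "ee_rot": TCP orientation; "force": force on the tool from outside, world axes, zero at the start; "torque": the same for the moment, N m; "gripper_width": finger opening in mm; "gripper_force": force on a finger pad.
Only numpy, scipy, OpenCV 4.12 (cv2) and the standard library are available. Lean on these libraries where they do the work, as an engineer would, in place of code of your own. Each camera call takes 0.05 s, during which the arm holds its last target. There are 200 camera calls.

## Working session

There is one attempt and no reset: what is moved stays moved. The work goes in short steps, Python scripts to look and compute and a tool call to move; the robot and the scene stay as the last step left them, time stands still between calls to the robot, and variables do not carry over. Pictures are saved under pics/ and viewed, at most 10 in all, crops included, and the job is handed in when it is done.

Besides the shell and the picture viewer there is one more tool, called after ">>>" as name(argument=value, ...), one argument or row to a line, values as JSON. arm_command: Moves the arm, as the interface text tells. Its arguments: {"type":"object","properties":{"rows":{"type":"array"},"squeeze":{"type":"number"}},"required":["rows"]}

```bash
mkdir -p pics
cat > h.py <<'E'
import numpy as np, cv2
from workcell import env
def K(f):
    fl=240/np.tan(np.radians(f["fov_y"]/2)); return np.array([[fl,0,f["cx"]],[0,fl,f["cy"]],[0,0,1.]])
def ray(f,uv):
    p=cv2.undistortPoints(np.float64(uv).reshape(-1,1,2),K(f),np.float64(f["dist"])).reshape(-1,2)
    R=np.array(f["R"]);t=np.array(f["t"]); d=np.c_[p,np.ones(len(p))]
    return -R.T@t, d@R, d
def onz(f,uv,z):
    o,d,_=ray(f,uv); return o+d*((z-o[2])/d[:,2])[:,None]
def depth(f,uv):
    o,d,_=ray(f,uv); uv=np.int32(np.round(np.float64(uv).reshape(-1,2)))
    return o+d*f["z_map"][uv[:,1],uv[:,0]][:,None]
def proj(f,X):
    R=np.array(f["R"]); return cv2.projectPoints(np.float64(X).reshape(-1,1,3),cv2.Rodrigues(R)[0],np.float64(f["t"]),K(f),np.float64(f["dist"]))[0].reshape(-1,2)
E
python3 - <<'E'
from h import *
for n in("top","side"):
    f=env.grab_frame(n); cv2.imwrite(f"pics/{n}0.png",f["img"]); np.save(f"{n}0.npy",f,allow_pickle=True)
    print(n,-np.array(f["R"]).T@f["t"],f["fov_y"])
print(env.state())
E
```

```text
top [ 262.34239704   75.96375186 1392.39702122] 50.726270638479235
side [  62.92889231 -814.93122333  861.64654419] 52.13477789761894
{'time_s': 0.1, 'qpos': array([ 7.28808605e+01,  1.83471300e+01,  8.97004922e+01, -1.60908936e-03,
        7.20463732e+01, -1.14669382e+00]), 'qvel': array([-0.0034571 , -0.03965297, -0.24407798,  0.02213321,  0.071864  ,
       -0.05760229]), 'effort': array([-1.12733760e-04, -4.13327444e+01, -2.32509917e+01,  7.29114725e-02,
        4.22746944e-02, -4.50908806e-05]), 'ee_pos': array([158.10069257, 552.34155183, 213.20559097]), 'ee_rot': array([-1.79905993e+02, -3.51442761e-04,  1.64028051e+02]), 'force': array([-0.4029229 ,  0.55836071,  0.82843083]), 'torque': array([-0.0407135 , -0.00205901,  0.0281822 ]), 'gripper_force': 0.0, 'gripper_width': 91.41109816655252}
```

View pics/top0.png

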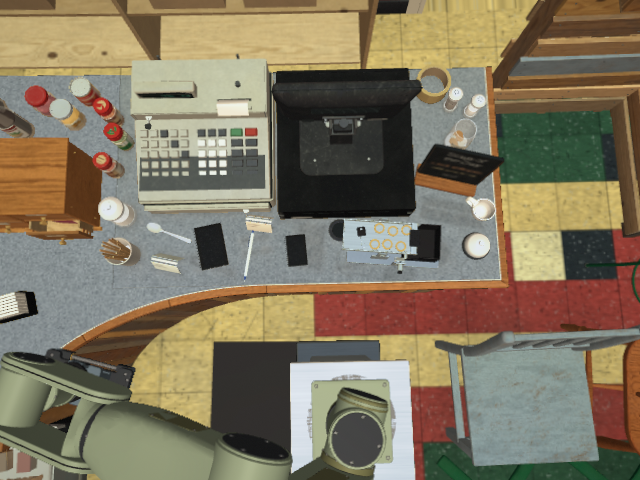

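View pics/side0.png

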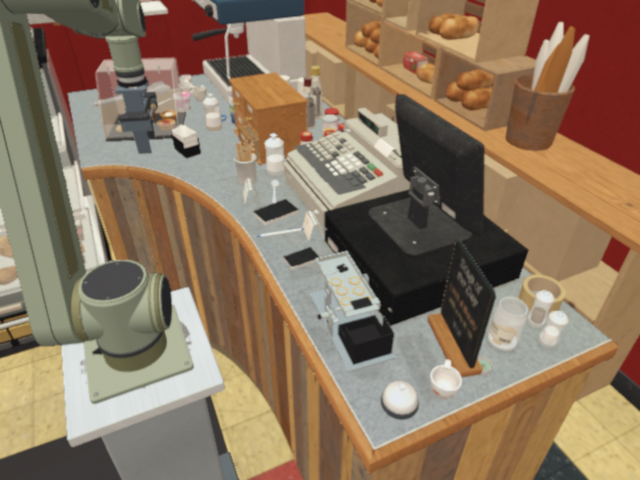

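Top view: candidates for the notebook are the dark pads at (210,247), the larger, and (296,250), the smaller. The unit is at about (390,240) with the key near (361,231), the pen at (250,257) and the bell at (476,245). I'll confirm this in an enlarged crop.

Run:
```python
from h import *
f=np.load("top0.npy",allow_pickle=True).item(); im=f["img"]
a=cv2.resize(im[205:285,335:445],None,fx=7,fy=7,interpolation=cv2.INTER_CUBIC)[:, :770]
b=cv2.resize(im[205:285,180:320],None,fx=5,fy=5,interpolation=cv2.INTER_CUBIC)
cv2.imwrite("pics/a.png",a);cv2.imwrite("pics/b.png",b)
g=cv2.cvtColor(im,cv2.COLOR_BGR2GRAY)
m=(g<60).astype(np.uint8)
n,l,s,c=cv2.connectedComponentsWithStats(m)
for i in range(1,n):
    x,y,w,h,A=s[i]
    if 215<c[i][1]<290 and 180<c[i][0]<450 and A>25:
        cn=cv2.findContours((l==i).astype(np.uint8),0,2)[0][0]
        q=cv2.boxPoints(cv2.minAreaRect(cn)); z=np.median(f["z_map"][l==i])
        P=depth(f,np.argwhere(l==i)[:,::-1]); zz=np.median(P[:,2])
        print(c[i].round(1),A,"z",zz.round(1),onz(f,c[i],zz).round(1)); W=onz(f,q,zz); print(W[:,:2].round(1).tolist())
```

```text
[336.8 229.3] 220 z 1.7 [[507.2  20.8   1.7]]
[[481.5, 42.7], [536.1, 37.7], [532.9, 2.4], [478.3, 7.5]]
[210.8 246. ] 1136 z 12.6 [[466.2 368.8  12.6]]
[[517.7, 417.3], [531.1, 344.4], [415.0, 320.7], [402.1, 392.8]]
[425.7 242.8] 996 z 20.8 [[ 461.  -220.2   20.8]]
[[416.2, -161.5], [517.9, -173.2], [509.5, -265.2], [408.1, -252.5]]
[361.  231.4] 48 z 97.8 [[483.4 -38.   97.8]]
[[492.4, -27.4], [495.6, -45.5], [476.3, -48.6], [473.1, -30.6]]
[296.2 249.8] 575 z 9.1 [[450.8 134.6   9.1]]
[[491.0, 164.5], [495.2, 112.0], [410.7, 105.2], [406.7, 157.1]]
```

View pics/a.png

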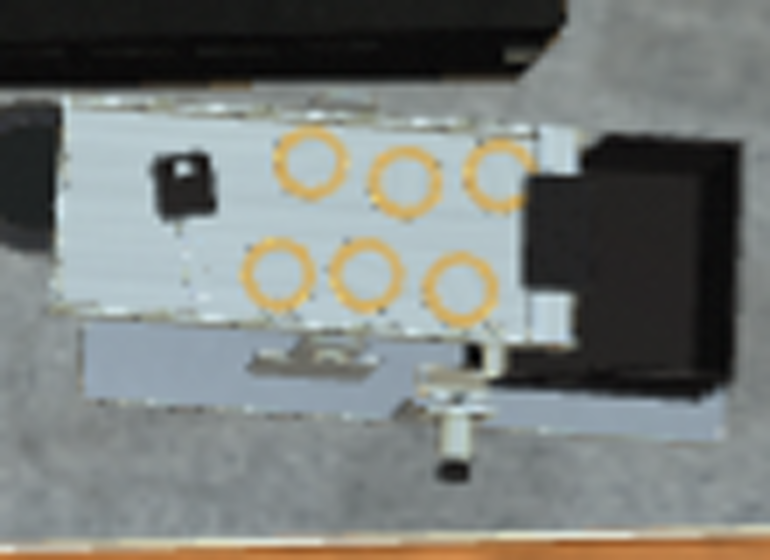

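View pics/b.png

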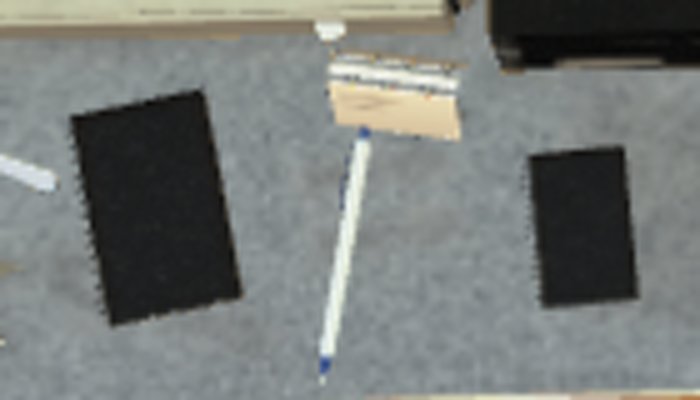

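Crop a: the key's bow is at full-image px (361,231). Its blade points down the picture (-x). The six coins are on its right, and the black pad is at about (413,238). Crop b: the larger pad (210,246) measures 118 x 73 mm on its cover, against 85 x 52 for the one at (296,250). The left pad is therefore the job's notebook. Next I'll get the tray's axis and pad, and cross-check the key with the side view.

Run:
```python
from h import *
f=np.load("top0.npy",allow_pickle=True).item(); s=np.load("side0.npy",allow_pickle=True).item()
C=lambda *p:np.array(p)/7-.43+[335,205]
print("wall",onz(f,C((63,98),(53,310)),101).round(1).tolist(), onz(f,C((577,130),(573,345)),110).round(1).tolist())
print("padedge",onz(f,C((525,175),(525,290)),110).round(1).tolist())
coins=C((311,163),(405,182),(501,176),(279,275),(368,275),(461,289))
print("coins",onz(f,coins,90.5).round(1).tolist())
# side view dark blobs near projection of key & pad
g=cv2.cvtColor(s["img"],cv2.COLOR_BGR2GRAY); print(proj(s,[[483,-38,97],[460,-185,110]]).round(1))
n,l,st,c=cv2.connectedComponentsWithStats((g<70).astype(np.uint8))
for i in range(1,n):
    if 10<st[i][4]<600 and 320<c[i][0]<385 and 250<c[i][1]<320:
        P=depth(s,np.argwhere(l==i)[:,::-1]); print(c[i].round(1),st[i].tolist(),np.median(P,0).round(1),onz(s,c[i],97).round(1),onz(s,c[i],110).round(1))
# depth heights from top: x>520 near unit
P=depth(f,[(u,v) for v in range(195,225,5) for u in range(330,440,20)])
print(P.round(0).astype(int).reshape(6,-1,3)[:,:,[0,2]].tolist())
a=cv2.resize(s["img"][245:365,300:410],None,fx=5,fy=5,interpolation=cv2.INTER_CUBIC); cv2.imwrite("pics/c.png",a)
```

```text
wall [[517.5, 6.3, 101.0], [438.3, 12.4, 101.0]] [[499.5, -181.4, 110.0], [420.1, -175.8, 110.0]]
padedge [[483.2, -161.6, 110.0], [440.6, -159.4, 110.0]]
coins [[492.9, -85.9, 90.5], [484.9, -120.5, 90.5], [486.4, -156.3, 90.5], [451.0, -72.3, 90.5], [450.2, -105.3, 90.5], [444.2, -139.4, 90.5]]
[[341.  267.5]
 [362.8 307. ]]
[341.8 268.2] [338, 266, 9, 6, 30] [482.9 -43.   97.2] [[483.6 -41.   97. ]] [[476.4 -54.2 110. ]]
[361.  302.9] [352, 298, 19, 11, 122] [ 461.1 -173.7  111.1] [[ 469.4 -161.4   97. ]] [[ 462.5 -172.5  110. ]]
[[[579, 110], [578, 110], [577, 107], [576, 107], [575, 107], [599, 2]], [[566, 108], [566, 103], [564, 106], [563, 107], [561, 108], [585, 3]], [[554, 103], [552, 105], [551, 106], [549, 108], [547, 111], [570, 3]], [[540, 105], [538, 108], [540, 95], [540, 91], [540, 84], [556, 2]], [[540, 41], [539, 40], [539, 32], [540, 25], [544, -4], [541, 5]], [[535, -2], [515, 90], [513, 98], [531, -1], [529, 3], [528, 1]]]
```

View pics/c.png

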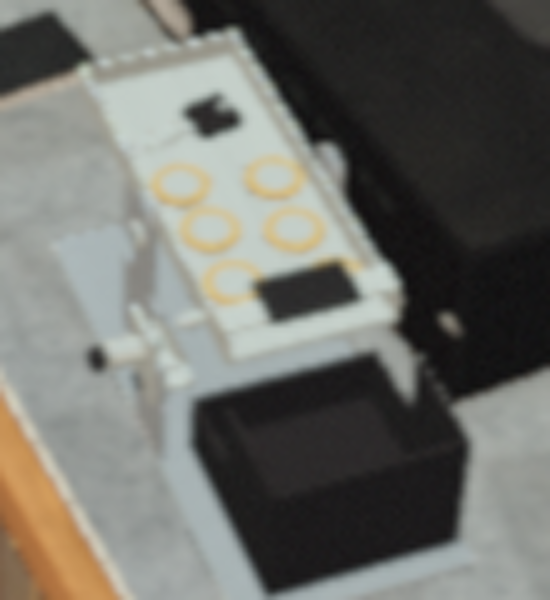

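The side view agrees: key at about (483.5,-40,97), pad at about (461.5,-173,110), unit yaw about -4.6°, key yaw about +8°. The heights match the given sizes. Moving above the key.

>>> arm_command(
  rows=[
    {"delta_pos": [-476, -480, 0], "roll": -4.8, "jaw": 35},
    {"delta_pos": [-476, -480, 0], "roll": -4.8, "jaw": 35},
    {"delta_pos": [-476, -480, 0], "roll": -4.8, "jaw": 35},
    {"delta_pos": [-476, -480, 0], "roll": -4.8, "jaw": 35},
    {"delta_pos": [-476, -480, 0], "roll": -4.8, "jaw": 35},
    {"delta_pos": [-476, -480, 0], "roll": -4.8, "jaw": 35},
    {"delta_pos": [-476, -480, 0], "roll": -4.8, "jaw": 35},
    {"delta_pos": [-476, -480, 0], "roll": -4.8, "jaw": 35},
    {"delta_pos": [-476, -480, 0], "roll": -4.8, "jaw": 35},
    {"delta_pos": [-476, -480, 0], "roll": -4.8, "jaw": 35},
    {"delta_pos": [-476, -480, 0], "roll": -4.8, "jaw": 35},
    {"delta_pos": [-476, -480, 0], "roll": -4.8, "jaw": 35},
    {"delta_pos": [-476, -480, 0], "roll": -4.8, "jaw": 35},
    {"delta_pos": [-476, -480, 0], "roll": -4.8, "jaw": 35},
    {"delta_pos": [-476, -480, 0], "roll": -4.8, "jaw": 35},
    {"delta_pos": [-476, -480, 0], "roll": -4.8, "jaw": 35},
    {"delta_pos": [-476, -480, 0], "roll": -4.8, "jaw": 35},
    {"delta_pos": [-476, -480, 0], "roll": -4.8, "jaw": 35},
    {"delta_pos": [-476, -480, 0], "roll": -4.8, "jaw": 35},
    {"delta_pos": [-476, -480, 0], "roll": -4.8, "jaw": 35},
  ],
  squeeze=8,
)

```text
time_s: 1.77
ee_pos: [482.8, -38.5, 213.6]
ee_rot: [179.9, -0.1, -171.9]
force: [-0.9, 0.3, -0.5]
gripper_width: 32.0
gripper_force: 0.0
```

>>> arm_command(
  rows=[
    {"delta_pos": [0, -1, 40], "roll": 0, "jaw": 35},
    {"delta_pos": [0, -1, 75], "roll": 0, "jaw": 35},
    {"delta_pos": [0, -1, 100], "roll": 0, "jaw": 35},
    {"delta_pos": [0, -1, 106], "roll": 0, "jaw": 35},
    {"delta_pos": [0, -1, 106], "roll": 0, "jaw": 35},
    {"delta_pos": [0, -1, 106], "roll": 0, "jaw": 35},
  ],
)

```text
time_s: 2.27
ee_pos: [484.5, -39.8, 109.1]
ee_rot: [-180.0, 0.1, -171.9]
force: [0.3, 0.2, -0.2]
gripper_width: 31.7
gripper_force: 0.0
```

Run:
```python
from h import *
f=env.grab_frame("side"); 
cv2.imwrite("pics/d.png",cv2.resize(f["img"][200:320,290:400],None,fx=5,fy=5,interpolation=cv2.INTER_CUBIC))
s=env.state(); print(s["ee_pos"],s["force"])
```

```text
[485.1285205  -40.06035061 109.66911023] [ 0.88480316 -0.23750071  0.20261106]
```

View pics/d.png

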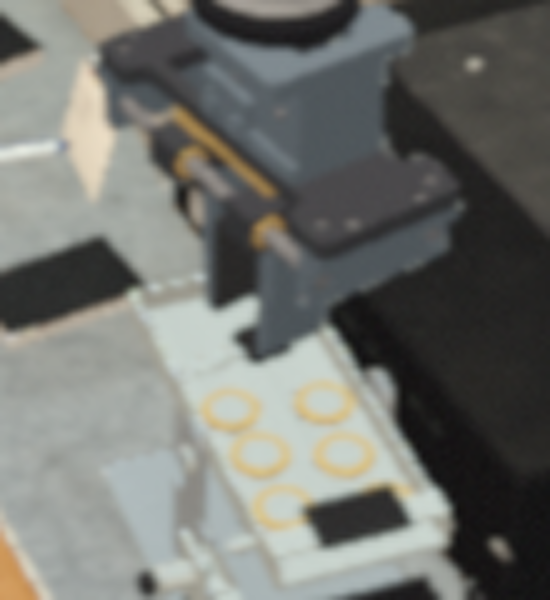

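The bow sits between the fingers and the coins are clear. Descending to about 92 mm and closing.

>>> arm_command(
  rows=[
    {"delta_pos": [1, 0, 8], "roll": 0, "jaw": 35},
    {"delta_pos": [1, 0, 14], "roll": 0, "jaw": 35},
    {"delta_pos": [1, 0, 16.5], "roll": 0, "jaw": 35},
    {"delta_pos": [1, 0, 16.5], "roll": 0, "jaw": 35},
    {"delta_pos": [1, 0, 16.5], "roll": 0, "jaw": 10},
    {"delta_pos": [1, 0, 16.5], "roll": 0, "jaw": 10},
    {"delta_pos": [1, 0, 16.5], "roll": 0, "jaw": 10},
    {"delta_pos": [1, 0, 16.5], "roll": 0, "jaw": 10},
    {"delta_pos": [1, 0, 16.5], "roll": 0, "jaw": 10},
    {"delta_pos": [1, 0, 16.5], "roll": 0, "jaw": 10},
  ],
  squeeze=10,
)

```text
time_s: 3.15
ee_pos: [483.0, -40.8, 91.5]
ee_rot: [-180.0, 0.0, -172.0]
force: [-0.1, -1.2, -0.6]
gripper_width: 22.1
gripper_force: 10.0
```

>>> arm_command(
  rows=[
    {"delta_pos": [0, 0, -10], "roll": 0, "jaw": 10},
    {"delta_pos": [0, 0, -40], "roll": 0, "jaw": 10},
    {"delta_pos": [0, 0, -75], "roll": 0, "jaw": 10},
    {"delta_pos": [0, 0, -80], "roll": 0, "jaw": 10},
    {"delta_pos": [-4, 30, -80], "roll": 0, "jaw": 10},
    {"delta_pos": [-8, 65, -80], "roll": 0, "jaw": 10},
    {"delta_pos": [-13, 105, -80], "roll": 0, "jaw": 10},
    {"delta_pos": [-18, 145, -80], "roll": 0, "jaw": 10},
    {"delta_pos": [-23, 185, -80], "roll": 0, "jaw": 10},
    {"delta_pos": [-28, 225, -80], "roll": 0, "jaw": 10},
    {"delta_pos": [-33, 265, -80], "roll": 0, "jaw": 10},
    {"delta_pos": [-38, 305, -80], "roll": 0, "jaw": 10},
    {"delta_pos": [-43, 340, -80], "roll": 0, "jaw": 10},
    {"delta_pos": [-48, 375, -80], "roll": 0, "jaw": 10},
    {"delta_pos": [-52, 400, -80], "roll": 0, "jaw": 10},
    {"delta_pos": [-52, 407, -80], "roll": 0, "jaw": 10},
    {"delta_pos": [-52, 407, -80], "roll": 0, "jaw": 10},
    {"delta_pos": [-52, 407, -80], "roll": 0, "jaw": 10},
  ],
)

```text
time_s: 4.65
ee_pos: [477.2, 368.7, 170.9]
ee_rot: [-179.9, -0.1, -171.9]
force: [0.2, -1.0, -0.3]
gripper_width: 21.8
gripper_force: 10.0
```

Run:
```python
from h import *
s=env.state(); print(s["ee_pos"],s["force"],s["gripper_width"])
f=env.grab_frame("side"); p=proj(f,[s["ee_pos"]])[0]; print(p)
u,v=np.int32(p); cv2.imwrite("pics/e.png",cv2.resize(f["img"][v-50:v+60,u-60:u+60],None,fx=5,fy=5,interpolation=cv2.INTER_CUBIC))
```

```text
[477.18701309 368.68195869 170.86456797] [ 0.216104   -0.9564774  -0.29303488] 21.78204549828119
[275.72826233 164.18529739]
```

View pics/e.png

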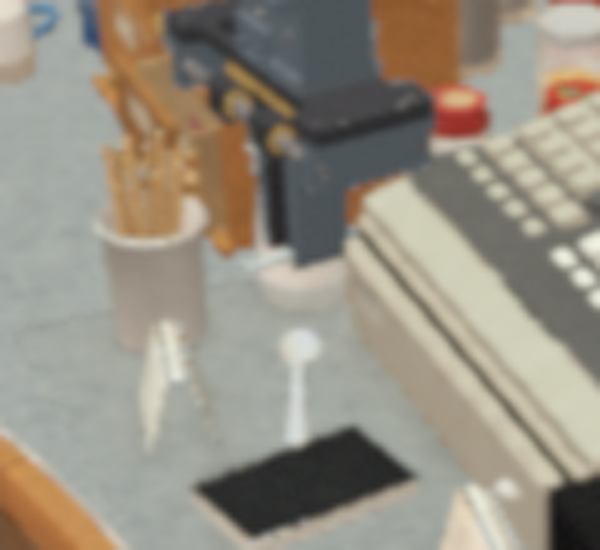

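The key hangs level in the grip with its blade toward -x, and the notebook is below. I'll check clearance to the till before lowering.

Run:
```python
from h import *
f=np.load("top0.npy",allow_pickle=True).item()
v,u=np.mgrid[190:275:1,95:290:1]; P=depth(f,np.c_[u.ravel(),v.ravel()])
T=P[(P[:,2]>70)]; d=T[:,:2]-[478,371]; 
c,s_=np.cos(np.radians(8)),np.sin(np.radians(8)); x=d[:,0]*c+d[:,1]*s_; y=-d[:,0]*s_+d[:,1]*c
k=abs(y)<95; print("min x ahead",x[k&(x>0)].min(), "any inside", T[(abs(x)<45)&(abs(y)<95)][:5])
```

```text
min x ahead 64.88745328959656 any inside []
```

>>> arm_command(
  rows=[
    {"delta_pos": [0, 0, 35], "roll": 0, "jaw": 10},
    {"delta_pos": [0, 0, 70], "roll": 0, "jaw": 10},
    {"delta_pos": [0, 0, 105], "roll": 0, "jaw": 10},
    {"delta_pos": [0, 0, 135], "roll": 0, "jaw": 10},
    {"delta_pos": [0, 0, 148], "roll": 0, "jaw": 10},
    {"delta_pos": [0, 0, 152], "roll": 0, "jaw": 10},
    {"delta_pos": [0, 0, 153], "roll": 0, "jaw": 10},
    {"delta_pos": [0, 0, 154], "roll": 0, "jaw": 10},
    {"delta_pos": [0, 0, 154], "roll": 0, "jaw": 10},
  ],
)

```text
time_s: 5.45
ee_pos: [478.7, 369.6, 19.0]
ee_rot: [179.9, 0.1, -172.0]
force: [-0.0, -0.1, 0.0]
gripper_width: 21.6
gripper_force: 10.0
```

>>> arm_command(
  rows=[
    {"delta_pos": [0, 0, 1], "roll": 0, "jaw": 10},
    {"delta_pos": [0, 0, 1.5], "roll": 0, "jaw": 10},
    {"delta_pos": [0, 0, 2], "roll": 0, "jaw": 10},
    {"delta_pos": [0, 0, 2], "roll": 0, "jaw": 10},
    {"delta_pos": [0, 0, 2], "roll": 0, "jaw": 10},
  ],
)

```text
time_s: 5.87
ee_pos: [477.6, 369.6, 15.7]
ee_rot: [180.0, 0.0, -172.0]
force: [0.3, -0.1, -0.5]
gripper_width: 21.9
gripper_force: 10.0
```

>>> arm_command(
  rows=[
    {"delta_pos": [0, 0, 0.6], "roll": 0, "jaw": 10},
    {"delta_pos": [0, 0, 0.6], "roll": 0, "jaw": 10},
    {"delta_pos": [0, 0, 0.6], "roll": 0, "jaw": 35},
    {"delta_pos": [0, 0, 0.6], "roll": 0, "jaw": 35},
    {"delta_pos": [0, 0, 0.6], "roll": 0, "jaw": 35},
    {"delta_pos": [0, 0, 0.6], "roll": 0, "jaw": 35},
    {"delta_pos": [0, 0, -5], "roll": 0, "jaw": 35},
    {"delta_pos": [0, 0, -25], "roll": 0, "jaw": 35},
    {"delta_pos": [0, 0, -60], "roll": 0, "jaw": 35},
    {"delta_pos": [0, 0, -100], "roll": 0, "jaw": 35},
    {"delta_pos": [0, 0, -140], "roll": 0, "jaw": 35},
    {"delta_pos": [0, 0, -155], "roll": 0, "jaw": 35},
    {"delta_pos": [0, 0, -155], "roll": 0, "jaw": 35},
  ],
)

```text
time_s: 6.95
ee_pos: [479.9, 371.2, 176.3]
ee_rot: [179.7, 0.5, -172.0]
force: [0.2, 0.7, -0.1]
gripper_width: 31.9
gripper_force: 0.0
```

Run:
```python
from h import *
s=env.state(); print(s["ee_pos"],s["ee_rot"],s["force"])
f=env.grab_frame("side")
cv2.imwrite("pics/f.png",cv2.resize(f["img"][185:245,230:330],None,fx=7,fy=7,interpolation=cv2.INTER_CUBIC))
```

```text
[479.87120836 371.21438719 176.25185614] [ 179.70008748    0.54442333 -171.97495262] [ 0.23261711  0.67591708 -0.08665407]
```

View pics/f.png

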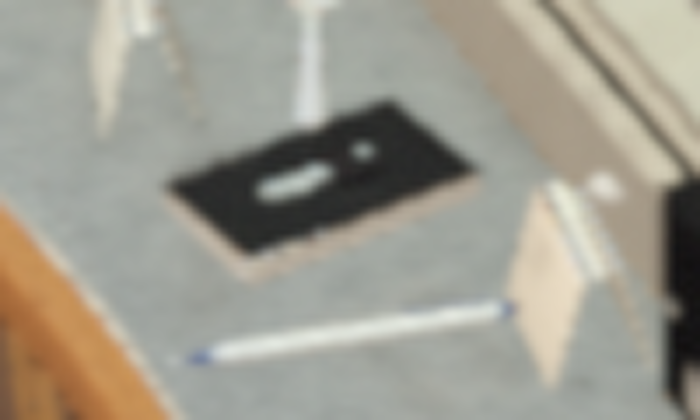

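The key lies wholly on the notebook; the pen, cards and spoon are unmoved. Now over to the press pad with the fingers shut.

>>> arm_command(
  rows=[
    {"delta_pos": [7, -38, 0], "roll": 0.5, "jaw": 0},
    {"delta_pos": [13, -76, 0], "roll": 1, "jaw": 0},
    {"delta_pos": [20, -114, 0], "roll": 1.5, "jaw": 0},
    {"delta_pos": [26, -152, 0], "roll": 2, "jaw": 0},
    {"delta_pos": [33, -190, 0], "roll": 2.5, "jaw": 0},
    {"delta_pos": [39, -228, 0], "roll": 2.5, "jaw": 0},
    {"delta_pos": [46, -266, 0], "roll": 2.5, "jaw": 0},
    {"delta_pos": [53, -304, 0], "roll": 2.5, "jaw": 0},
    {"delta_pos": [59, -342, 0], "roll": 2.5, "jaw": 0},
    {"delta_pos": [66, -380, 0], "roll": 2.5, "jaw": 0},
    {"delta_pos": [72, -418, 0], "roll": 2.5, "jaw": 0},
    {"delta_pos": [79, -456, 0], "roll": 2.5, "jaw": 0},
    {"delta_pos": [85, -494, 0], "roll": 2.5, "jaw": 0},
    {"delta_pos": [91, -525, 0], "roll": 2.5, "jaw": 0},
    {"delta_pos": [93.5, -542, 0], "roll": 2.5, "jaw": 0},
    {"delta_pos": [93.5, -542, 0], "roll": 2.5, "jaw": 0},
    {"delta_pos": [93.5, -542, 0], "roll": 2.5, "jaw": 0},
    {"delta_pos": [93.5, -542, 0], "roll": 2.5, "jaw": 0},
    {"delta_pos": [93.5, -542, 0], "roll": 2.5, "jaw": 0},
  ],
)

```text
time_s: 8.58
ee_pos: [460.3, -178.9, 169.8]
ee_rot: [179.9, -0.1, 175.6]
force: [-0.3, 0.1, 0.1]
gripper_width: 0.3
gripper_force: 0.0
```

>>> arm_command(
  rows=[
    {"delta_pos": [0, 0, 25], "roll": 0, "jaw": 0},
    {"delta_pos": [0, 0, 42], "roll": 0, "jaw": 0},
    {"delta_pos": [0, 0, 50], "roll": 0, "jaw": 0},
    {"delta_pos": [0, 0, 54], "roll": 0, "jaw": 0},
    {"delta_pos": [0, 0, 56], "roll": 0, "jaw": 0},
    {"delta_pos": [0, 0, 57], "roll": 0, "jaw": 0},
    {"delta_pos": [0, 0, 58], "roll": 0, "jaw": 0},
    {"delta_pos": [0, 0, 59], "roll": 0, "jaw": 0},
    {"delta_pos": [0, 0, 60], "roll": 0, "jaw": 0},
    {"delta_pos": [0, 0, 61], "roll": 0, "jaw": 0},
    {"delta_pos": [0, 0, 62], "roll": 0, "jaw": 0},
    {"delta_pos": [0, 0, 63], "roll": 0, "jaw": 0},
    {"delta_pos": [0, 0, 64], "roll": 0, "jaw": 0},
    {"delta_pos": [0, 0, 65], "roll": 0, "jaw": 0},
    {"delta_pos": [0, 0, 65], "roll": 0, "jaw": 0},
  ],
)

```text
time_s: 9.83
ee_pos: [461.0, -180.6, 105.5]
ee_rot: [-180.0, 0.0, 175.5]
force: [-0.1, -3.2, 1.9]
gripper_width: 0.5
gripper_force: 1.3
```

>>> arm_command(
  rows=[
    {"delta_pos": [0, 0, 1], "roll": 0, "jaw": 0},
    {"delta_pos": [0, 0, 2], "roll": 0, "jaw": 0},
    {"delta_pos": [0, 0, 3], "roll": 0, "jaw": 0},
    {"delta_pos": [0, 0, 4], "roll": 0, "jaw": 0},
    {"delta_pos": [0, 0, 5], "roll": 0, "jaw": 0},
    {"delta_pos": [0, 0, 6], "roll": 0, "jaw": 0},
    {"delta_pos": [0, 0, 7], "roll": 0, "jaw": 0},
    {"delta_pos": [0, 0, 8], "roll": 0, "jaw": 0},
    {"delta_pos": [0, 0, 9], "roll": 0, "jaw": 0},
    {"delta_pos": [0, 0, 10], "roll": 0, "jaw": 0},
    {"delta_pos": [0, 0, 11], "roll": 0, "jaw": 0},
    {"delta_pos": [0, 0, 12], "roll": 0, "jaw": 0},
    {"delta_pos": [0, 0, 13], "roll": 0, "jaw": 0},
    {"delta_pos": [0, 0, 14], "roll": 0, "jaw": 0},
    {"delta_pos": [0, 0, 15], "roll": 0, "jaw": 0},
    {"delta_pos": [0, 0, 15], "roll": 0, "jaw": 0},
  ],
)

```text
time_s: 11.17
ee_pos: [460.5, -180.1, 90.1]
ee_rot: [180.0, -0.0, 175.5]
force: [1.1, -2.3, 2.2]
gripper_width: 0.1
gripper_force: 1.3
```

>>> arm_command(
  rows=[
    {"delta_pos": [0, 0, 1], "roll": 0, "jaw": 0},
    {"delta_pos": [0, 0, 2], "roll": 0, "jaw": 0},
    {"delta_pos": [0, 0, 3], "roll": 0, "jaw": 0},
    {"delta_pos": [0, 0, 4], "roll": 0, "jaw": 0},
    {"delta_pos": [0, 0, 5], "roll": 0, "jaw": 0},
    {"delta_pos": [0, 0, 6], "roll": 0, "jaw": 0},
    {"delta_pos": [0, 0, 6], "roll": 0, "jaw": 0},
  ],
)

```text
time_s: 11.75
ee_pos: [460.6, -180.2, 84.4]
ee_rot: [180.0, -0.0, 175.5]
force: [-0.8, -2.4, 3.1]
gripper_width: 0.3
gripper_force: 2.0
```

>>> arm_command(
  rows=[
    {"delta_pos": [0, 0, 0.5], "roll": 0, "jaw": 0},
    {"delta_pos": [0, 0, 1], "roll": 0, "jaw": 0},
    {"delta_pos": [0, 0, 1.5], "roll": 0, "jaw": 0},
    {"delta_pos": [0, 0, 1.5], "roll": 0, "jaw": 0},
  ],
)

```text
time_s: 12.08
ee_pos: [460.6, -180.2, 83.0]
ee_rot: [180.0, -0.0, 175.5]
force: [-1.0, -2.9, 3.8]
gripper_width: 0.3
gripper_force: 2.4
```

>>> arm_command(
  rows=[
    {"delta_pos": [0, 0, 0.5], "roll": 0, "jaw": 0},
    {"delta_pos": [0, 0, 1], "roll": 0, "jaw": 0},
    {"delta_pos": [0, 0, 1], "roll": 0, "jaw": 0},
  ],
)

```text
time_s: 12.33
ee_pos: [460.6, -180.2, 81.9]
ee_rot: [180.0, 0.0, 175.5]
force: [-1.9, -2.4, 3.7]
gripper_width: 0.3
gripper_force: 2.4
```

>>> arm_command(
  rows=[
    {"delta_pos": [0, 0, 0.5], "roll": 0, "jaw": 0},
    {"delta_pos": [0, 0, 1], "roll": 0, "jaw": 0},
    {"delta_pos": [0, 0, 1], "roll": 0, "jaw": 0},
  ],
)

```text
time_s: 12.58
ee_pos: [460.6, -180.2, 80.9]
ee_rot: [180.0, -0.0, 175.5]
force: [-1.2, -1.6, 4.3]
gripper_width: 0.4
gripper_force: 2.5
```

>>> arm_command(
  rows=[
    {"delta_pos": [0, 0, 0.5], "roll": 0, "jaw": 0},
    {"delta_pos": [0, 0, 1], "roll": 0, "jaw": 0},
    {"delta_pos": [0, 0, 1], "roll": 0, "jaw": 0},
  ],
)

```text
time_s: 12.83
ee_pos: [460.6, -180.1, 79.8]
ee_rot: [180.0, -0.0, 175.5]
force: [-0.7, -0.9, 3.4]
gripper_width: 0.3
gripper_force: 2.2
```

>>> arm_command(
  rows=[
    {"delta_pos": [0, 0, 0.5], "roll": 0, "jaw": 0},
    {"delta_pos": [0, 0, 1], "roll": 0, "jaw": 0},
    {"delta_pos": [0, 0, 1], "roll": 0, "jaw": 0},
  ],
)

```text
time_s: 13.08
ee_pos: [460.6, -180.0, 78.7]
ee_rot: [180.0, -0.0, 175.5]
force: [-0.4, -1.5, 3.5]
gripper_width: 0.6
gripper_force: 1.8
```

>>> arm_command(
  rows=[
    {"delta_pos": [0, 0, 0.5], "roll": 0, "jaw": 0},
    {"delta_pos": [0, 0, 1], "roll": 0, "jaw": 0},
    {"delta_pos": [0, 0, 1], "roll": 0, "jaw": 0},
  ],
)

```text
time_s: 13.33
ee_pos: [460.6, -180.0, 77.7]
ee_rot: [180.0, -0.0, 175.5]
force: [-0.5, -0.4, 3.0]
gripper_width: 0.7
gripper_force: 1.2
```

>>> arm_command(
  rows=[
    {"delta_pos": [0, 0, 0.5], "roll": 0, "jaw": 0},
    {"delta_pos": [0, 0, 1], "roll": 0, "jaw": 0},
    {"delta_pos": [0, 0, 1], "roll": 0, "jaw": 0},
  ],
)

```text
time_s: 13.58
ee_pos: [460.6, -180.0, 76.6]
ee_rot: [180.0, -0.0, 175.5]
force: [0.5, -0.2, 1.1]
gripper_width: 0.6
gripper_force: 0.5
```

>>> arm_command(
  rows=[
    {"delta_pos": [0, 0, 0.5], "roll": 0, "jaw": 0},
    {"delta_pos": [0, 0, 1], "roll": 0, "jaw": 0},
    {"delta_pos": [0, 0, 1], "roll": 0, "jaw": 0},
  ],
)

```text
time_s: 13.83
ee_pos: [460.6, -180.1, 75.7]
ee_rot: [180.0, -0.0, 175.5]
force: [0.2, -0.4, 0.4]
gripper_width: 0.2
gripper_force: 0.4
```

```bash
cat > tilt.py <<'E'
from h import *
f=env.grab_frame("top"); R=np.radians(-4.6); ux=np.array([np.cos(R),np.sin(R)]); uy=np.array([-np.sin(R),np.cos(R)])
v,u=np.mgrid[205:285,335:445]; P=depth(f,np.c_[u.ravel(),v.ravel()]); d=P[:,:2]-[468,-95]
x=d@ux;y=d@uy
for a in range(-140,120,10):
    k=(abs(x)<30)&(abs(y-a)<5); print(a,np.median(P[k,2]).round(1) if k.any() else None,end="; ")
s=env.state();print(s["force"],s["ee_pos"])
g=env.grab_frame("side"); cv2.imwrite("pics/s%d.png"%(s["time_s"]*100),cv2.resize(g["img"][215:365,295:415],None,fx=4,fy=4,interpolation=cv2.INTER_CUBIC))
E
python3 tilt.py; ls pics
```

```text
-140 None; -130 None; -120 254.8; -110 259.3; -100 None; -90 None; -80 None; -70 441.0; -60 436.8; -50 430.8; -40 196.3; -30 444.7; -20 391.8; -10 195.9; 0 189.5; 10 93.2; 20 97.0; 30 101.9; 40 106.4; 50 110.8; 60 115.3; 70 119.5; 80 124.3; 90 133.4; 100 1.5; 110 0.9; [-0.15604624  0.73214294  1.05622434] [ 460.53951371 -180.12874845   75.69114155]
a.png
b.png
c.png
d.png
e.png
f.png
s1388.png
side0.png
top0.png
```

The tray is at about 0.42 rad and following the finger; the catch has not been reached. Continuing gently.

>>> arm_command(
  rows=[
    {"delta_pos": [0, 0, 0.5], "roll": 0, "jaw": 0},
    {"delta_pos": [0, 0, 1], "roll": 0, "jaw": 0},
    {"delta_pos": [0, 0, 1], "roll": 0, "jaw": 0},
  ],
)

```text
time_s: 14.18
ee_pos: [460.5, -180.2, 74.7]
ee_rot: [180.0, -0.0, 175.5]
force: [-0.1, 0.8, -0.0]
gripper_width: 0.6
gripper_force: 0.1
```

>>> arm_command(
  rows=[
    {"delta_pos": [0, 0, 0.5], "roll": 0, "jaw": 0},
    {"delta_pos": [0, 0, 1], "roll": 0, "jaw": 0},
    {"delta_pos": [0, 0, 1], "roll": 0, "jaw": 0},
  ],
)

```text
time_s: 14.43
ee_pos: [460.5, -180.2, 73.7]
ee_rot: [180.0, -0.0, 175.5]
force: [0.4, -0.3, 0.5]
gripper_width: 0.5
gripper_force: 0.0
```

>>> arm_command(
  rows=[
    {"delta_pos": [0, 0, 0.5], "roll": 0, "jaw": 0},
    {"delta_pos": [0, 0, 1], "roll": 0, "jaw": 0},
    {"delta_pos": [0, 0, 1], "roll": 0, "jaw": 0},
  ],
)

```text
time_s: 14.68
ee_pos: [460.5, -180.2, 72.7]
ee_rot: [180.0, -0.0, 175.5]
force: [-0.4, 0.2, -0.5]
gripper_width: 0.8
gripper_force: 0.0
```

```bash
python3 tilt.py; ls pics
```

```text
-140 None; -130 None; -120 250.6; -110 275.2; -100 None; -90 None; -80 401.1; -70 438.8; -60 434.6; -50 427.5; -40 194.9; -30 438.1; -20 393.7; -10 193.0; 0 188.3; 10 93.4; 20 98.2; 30 102.9; 40 108.9; 50 115.1; 60 119.8; 70 125.3; 80 130.2; 90 134.8; 100 0.9; 110 1.3; [-0.31986222 -0.54628932  0.40049672] [ 460.58716609 -180.20402818   72.78272981]
a.png
b.png
c.png
d.png
e.png
f.png
s1388.png
s1473.png
side0.png
top0.png
```

>>> arm_command(
  rows=[
    {"delta_pos": [0, 0, -2], "roll": 0, "jaw": 0},
    {"delta_pos": [0, 0, -5], "roll": 0, "jaw": 0},
    {"delta_pos": [0, 0, -8], "roll": 0, "jaw": 0},
    {"delta_pos": [0, 0, -8], "roll": 0, "jaw": 0},
  ],
)

```text
time_s: 15.12
ee_pos: [461.2, -180.5, 81.7]
ee_rot: [-180.0, 0.1, 175.5]
force: [-0.5, -0.1, 0.5]
gripper_width: 0.6
gripper_force: 0.0
```

```bash
python3 tilt.py; ls pics
```

```text
-140 None; -130 None; -120 260.1; -110 269.2; -100 None; -90 None; -80 None; -70 444.2; -60 442.2; -50 439.5; -40 203.8; -30 444.9; -20 395.3; -10 201.4; 0 197.3; 10 92.9; 20 99.3; 30 103.9; 40 109.5; 50 114.9; 60 120.4; 70 125.7; 80 131.2; 90 136.5; 100 -0.1; 110 1.1; [-0.14058295 -0.16056171  0.77714211] [ 461.05417252 -180.39109828   81.46346184]
a.png
b.png
c.png
d.png
e.png
f.png
s1388.png
s1473.png
s1516.png
side0.png
top0.png
```

The tray stays tipped at about 0.49 rad with the finger 9 mm clear, so it has caught. Withdrawing and checking.

>>> arm_command(
  rows=[
    {"delta_pos": [0, 0, -15], "roll": 0, "jaw": 0},
    {"delta_pos": [0, 0, -45], "roll": 0, "jaw": 0},
    {"delta_pos": [0, 0, -85], "roll": 0, "jaw": 0},
    {"delta_pos": [0, 0, -120], "roll": 0, "jaw": 0},
    {"delta_pos": [0, 40, -130], "roll": 0, "jaw": 0},
    {"delta_pos": [0, 80, -130], "roll": 0, "jaw": 0},
    {"delta_pos": [0, 120, -130], "roll": 0, "jaw": 0},
    {"delta_pos": [0, 160, -130], "roll": 0, "jaw": 0},
    {"delta_pos": [0, 190, -130], "roll": 0, "jaw": 0},
    {"delta_pos": [0, 190, -130], "roll": 0, "jaw": 0},
    {"delta_pos": [0, 190, -130], "roll": 0, "jaw": 0},
  ],
)

```text
time_s: 16.13
ee_pos: [475.4, 10.4, 210.9]
ee_rot: [-180.0, -0.0, 175.7]
force: [0.4, 0.5, -0.1]
gripper_width: 0.4
gripper_force: 0.0
```

```bash
python3 tilt.py
python3 - <<'E'
from h import *
s=env.grab_frame("side")["img"][235:365,300:410]; t=env.grab_frame("top")["img"][205:285,360:450]
a=cv2.resize(s,None,fx=4,fy=4,interpolation=2); b=cv2.resize(t,None,fx=4,fy=4,interpolation=2)
c=np.zeros((520,800,3),np.uint8); c[:,:440]=a; c[:320,440:]=b; cv2.imwrite("pics/g.png",c)
E
```

```text
-140 10.9; -130 12.5; -120 15.2; -110 17.1; -100 16.4; -90 64.5; -80 68.9; -70 69.7; -60 55.8; -50 61.1; -40 65.9; -30 None; -20 None; -10 None; 0 9.3; 10 92.7; 20 98.6; 30 104.2; 40 210.5; 50 118.2; 60 386.3; 70 388.1; 80 391.0; 90 5.9; 100 1.0; 110 1.2; [ 0.43523281 -0.49126151  0.44546122] [475.32930312   9.3048226  210.8244759 ]
```

View pics/g.png

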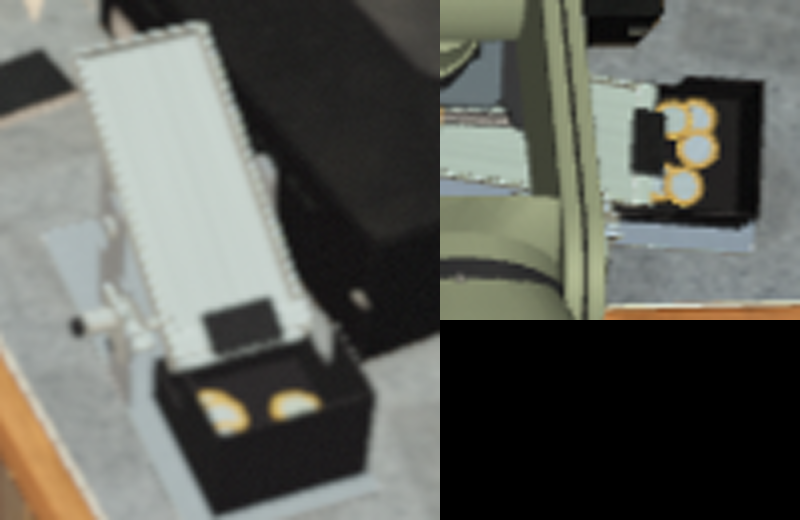

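The tray is tipped with its floor empty, and at least 4–5 coins show in the well. I'll clear the arm out of the top view for a final count.

>>> arm_command(
  rows=[
    {"delta_pos": [0, 40, -10], "roll": 0, "jaw": 0},
    {"delta_pos": [0, 80, -10], "roll": 0, "jaw": 0},
    {"delta_pos": [0, 120, -10], "roll": 0, "jaw": 0},
    {"delta_pos": [0, 160, -10], "roll": 0, "jaw": 0},
    {"delta_pos": [0, 200, -10], "roll": 0, "jaw": 0},
    {"delta_pos": [0, 200, -10], "roll": 0, "jaw": 0},
    {"delta_pos": [0, 200, -10], "roll": 0, "jaw": 0},
    {"delta_pos": [0, 200, -10], "roll": 0, "jaw": 0},
  ],
)

```text
time_s: 17.0
ee_pos: [491.2, 207.3, 220.7]
ee_rot: [-179.9, -0.0, 175.5]
force: [0.3, 0.5, 0.1]
gripper_width: 0.5
gripper_force: 0.0
```

```bash
python3 tilt.py
python3 - <<'E'
from h import *
F=[env.grab_frame(n) for n in("top","side")]
t=F[0]["img"][215:275,395:445]; s=F[1]["img"][305:370,330:400]
c=np.zeros((520,800,3),np.uint8); a=cv2.resize(t,(400,480),interpolation=2); c[:480,:400]=a
b=cv2.resize(s,(400,371),interpolation=2); c[:371,400:]=b; cv2.imwrite("pics/h.png",c)
E
```

```text
-140 11.5; -130 12.5; -120 14.3; -110 15.9; -100 16.5; -90 63.8; -80 69.5; -70 71.0; -60 55.6; -50 61.0; -40 66.3; -30 71.5; -20 77.5; -10 82.8; 0 88.0; 10 93.2; 20 99.1; 30 103.6; 40 109.9; 50 115.2; 60 120.6; 70 125.1; 80 131.5; 90 135.6; 100 1.1; 110 0.9; [-0.88721662 -0.82998373 -0.0441482 ] [491.16169438 206.91176205 220.79549167]
```

View pics/h.png

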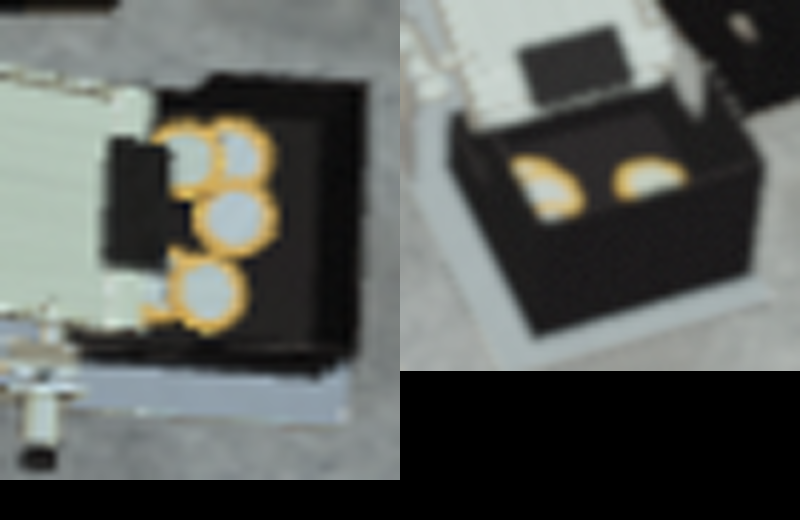

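The tray holds steady at 0.49 rad. Five coins are visible in the well, at about (185,155), (240,155), (237,215), (210,290) and (155,300) in the crop. The sixth isn't visible. No gold rim shows on the tray floor or at either edge of the bar, so it most likely lies under the overhanging tray end inside the well. Handing in.

```bash
python3 -c "
from workcell import env
print(env.state()['time_s'],env.job_done())"
```

```text
the job is handed in; nothing more can be done
17.2 None
```

I handed the job in at 17.2 s: the key is on the larger black notebook and the tray is caught at about 0.49 rad, with force readings no higher than about 5 N (taken only at the end of each move); five coins are visible in the well, and the sixth is out of view, most likely under the tray's overhang.

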